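# Sort the sprue wax back into the caddy

## Task

Put the wax back into the caddy so that only wax goes to the melt: lay the long, the middle and the short wax rod flat inside the rectangular pan made for its length, and set the wax lump in the round dish. Leave the steel pin and the mottled stone lying where they are.

Things in the scene. Friction and masses are not known exactly. Their poses are not given: they have to be found in the camera images.
- long_rod: Orange-brown wax rod with blunt ends, the longest of three: 89 mm long, 12 mm wide, 11 mm high. Lies loose on the bench. Origin: centre of its underside; y along its length, z up. It can be gripped across its width at mid-length.
- middle_rod: Orange-brown wax rod with blunt ends, the middle one of three: 48 mm long, 14 mm wide, 12 mm high. Lies loose on the bench. Origin: centre of its underside; y along its length, z up. It can be gripped across its width at mid-length.
- short_rod: Orange-brown wax rod with blunt ends, the shortest of three, a stub: 23 mm long, 11 mm wide, 10 mm high. Lies loose on the bench. Origin: centre of its underside; y along its length, z up. It can be gripped across its width at mid-length.
- wax_lump: Rounded orange-brown lump of wax, 37 x 38 mm and 26 mm high, loose on the bench. Origin: centre of its underside, z up. Can be gripped across its x or y (37 to 38 mm).
- pin: Plain grey steel locating pin with a small head, 80 mm long (along y), 10 mm thick at the head, 7 mm in the shank, loose on the bench. Origin: centre of its underside. Does not belong in the caddy: must stay where it lies.
- stone: Mottled grey-brown stone, 41 x 59 mm (x, y) and 29 mm high, loose on the bench. Origin: centre of its underside. Does not belong in the caddy: must stay where it lies.
- long_pan: Shallow open dark steel pan, rectangular, inside 111 mm (x, lengthwise) by 50 mm (y). Floor and walls 2 mm thick, rim 7 mm above its underside. Origin: centre of its underside, 4 mm above the bench; x lengthwise, z up. For the long rod. It is one of four containers that stand side by side, 62 mm apart centre to centre along y, in a flat plywood tray (132 x 262 mm, 4 mm floor, rim 9 mm above the bench); their order in the tray varies. Fixed.
- middle_pan: Shallow open dark steel pan, rectangular, inside 70 mm (x, lengthwise) by 50 mm (y). Floor and walls 2 mm thick, rim 7 mm above its underside. Origin: centre of its underside, 4 mm above the bench; x lengthwise, z up. For the middle rod. Stands in the same tray. Fixed.
- short_pan: Shallow open dark steel pan, rectangular, inside 45 mm (x, lengthwise) by 50 mm (y). Floor and walls 2 mm thick, rim 7 mm above its underside. Origin: centre of its underside, 4 mm above the bench; x lengthwise, z up. For the short rod. Stands in the same tray. Fixed.
- round_dish: Shallow round dark steel dish, 60 mm outside and 55 mm inside diameter at the floor, floor and wall 2 mm thick, rim 7 mm above its underside. Origin: centre of its underside, 4 mm above the bench, z up. For the wax lump. Stands in the same tray. Fixed.
There are look-alikes about, which are no part of the job. Leave any green look-alike of the middle_rod alone.

How it is judged:
By the outcome, as a careful person would: the job done as asked, in the order asked, and still so for the second after the job is handed in, with the robot touching nothing.
It also fails if it takes over 99 s, if anything falls off the work surface, if the arm or the gripper's body presses on something with over 40 N, if the wrist force passes 120 N, or if a joint passes its speed limit or range.

## Robot

A 7-joint arm with a two-finger parallel gripper is mounted at the origin on the work surface; the furniture and walls round the work are solid. World frame = base frame: x ahead of the robot, y to its left, z up, the work surface at z = 0. Lengths are in m, angles in rad, forces in N, time in s.
With the tool pointing down it reaches from about 0.425 to 0.875 m from the base axis. Payload 4.7 kg.
Tool frame: the origin (TCP) lies at the very end of the fingers, on their centre line; the grasp point (between the pads) lies 19 mm behind it; z points along the fingers, y is the line along which they close (so a half turn about z gives the same grasp; the last joint's range is limited). The gripper opens to 87 mm and grips with 3 to 60 N. Pads are 19 mm wide; open, the fingers measure 117 mm over their backs; the gripper's body (75 mm by 190 mm) begins 51 mm behind the grasp point.
Start: joints at [-1.205, 0.321, -0.07, 1.45, 0.023, 1.371, -0.057], TCP at [0.224, 0.61, 0.185] pointing down, gripper open.
Joint ranges: [-2.86, 2.86], [-0.3, 2.09], [-1.38, 1.24], [0.06, 2.45], [-1.56, 4.7], [0.09, 2.05], [-2.69, 2.69]. Speed limits (rad/s): [2.57, 2.57, 3.14, 3.14, 3.14, 3.14, 3.14].

## Interface

Orientations are given as a rotation vector (axis times angle).
In Python, from bench import ctrl, get_image, job gives the robot as it stands.
- The arm moves only by the shell command python3 -m crank 'ROWS' [FORCE]. ROWS is JSON, a list that holds one entry, the list of rows, each a list of 5 numbers: the shift along the tool's x, y, z in mm, then the turn about the tool's z in rad, then the closure, from -1 (fully open) to 1 (shut), so that 0 is half open. A call has 1 to 10 rows; each row shifts and turns the commanded pose from where the row before left it, along the tool's axes as they then stand; what a row does not reach is not made up. A row lasts 1/12 s, in which the tool goes at most 41.7 mm and 7.16 degrees, less where a joint would pass 70% of its speed; a pose out of reach is approached as far as the arm can. A call with a gripper value outside its range is refused whole. The fingers move at their own pace and stop on an object; FORCE is the grip in N (left out, the last holds). Time passes only in rows, so rows that do not move let the fingers close. It gives the time, the measured TCP pose, the force, the opening and the grip force at its end, in the units of the state.
- ctrl.get_state(): the state, without advancing time (a new reading comes with each control period).
- get_image(name): name is "scene" or "top" or "wrist"; returns a dict with "pixels" (400x640x3 uint8, red, green, blue), "fx", "fy", "cx", "cy" (pixels), "T" (4x4, takes a point from camera to world coordinates); the wrist camera has in their place "T_tool_cam" (4x4, takes a point from camera to tool coordinates, whose origin is the TCP and whose axes are the flange's). Camera axes: x right, y down, z forward; pixel columns grow to the right and rows downward; lengths in m; the calibration is good to about 2 mm. A picture is of the moment at which its call begins: read the wrist's pose just before it. There is no depth.
- job.close_job(): hands the job in; it is judged then, once.
The state is a dict: "time": time; "joint_positions": joint angles; "qd": joint speeds; "joint_torque": joint torques, N m; "position": TCP position; "tool_rot": TCP orientation; "ft_force": force on the tool from outside, world axes, zero at the start; "torque": the same for the moment, N m; "grip_width": opening from 0.0 (shut) to 1.0 (fully open); "grip_force": force on a finger pad.
Only numpy, scipy, OpenCV 4.12 (cv2) and the standard library are available. Lean on these libraries where they do the work, as an engineer would, in place of code of your own. Each camera call takes 0.05 s, during which the arm holds its last target. There are 200 camera calls.

## Working session

There is one attempt and no reset: what is moved stays moved. The work goes in short steps, Python scripts to look and compute and a shell command to move; the robot and the scene stay as the last step left them, time stands still between calls to the robot, and variables do not carry over. Pictures are saved under pics/ and viewed, at most 14 in all, crops included, and the job is handed in when it is done.

```bash
ls; mkdir -p pics
python3 - <<'E'
from bench import ctrl,get_image
import cv2,numpy as np
print(ctrl.get_state())
for n in("top","scene"):
    d=get_image(n); cv2.imwrite(f"pics/{n}0.png",d["pixels"][:,:,::-1]); print(n,d["fx"],d["fy"],d["cx"],d["cy"],np.round(d["T"],4).tolist())
E
```

```text
pics
{'time': 0.0, 'joint_positions': array([-1.20488483,  0.3218675 , -0.07011615,  1.45165046,  0.02264355,
        1.37077523, -0.05689003]), 'qd': array([-0.00107377,  0.00031844, -0.00033222, -0.00031523,  0.00042888,
        0.00085171, -0.00062265]), 'joint_torque': array([-1.50081774e-03, -4.91278553e+01, -4.04913062e-01, -3.12542081e+01,
       -6.42033597e-02,  4.34854743e-02,  1.65929691e-04]), 'position': array([0.22382688, 0.60959922, 0.18364525]), 'tool_rot': array([-5.49620611e-01, -3.09292847e+00,  2.98659361e-03]), 'ft_force': array([ 0.13911795, -0.07703957,  1.06408425]), 'torque': array([ 0.04596608, -0.03088841, -0.02357267]), 'grip_force': 0.0, 'grip_width': 0.9981392635477775}
top 510.93177692201624 510.93177692201624 310.1339179141476 202.3913693267936 [[0.0101, -0.9803, 0.1971, 0.2457], [-0.9998, -0.0062, 0.0201, -0.1208], [-0.0185, -0.1972, -0.9802, 1.0848], [0.0, 0.0, 0.0, 1.0]]
scene 426.16515552737684 426.16515552737684 317.13185616180783 195.8669234318385 [[0.1422, 0.8175, -0.558, 0.9438], [0.9898, -0.1149, 0.0838, -0.1824], [0.0044, -0.5643, -0.8256, 0.7406], [0.0, 0.0, 0.0, 1.0]]
```

View pics/top0.png

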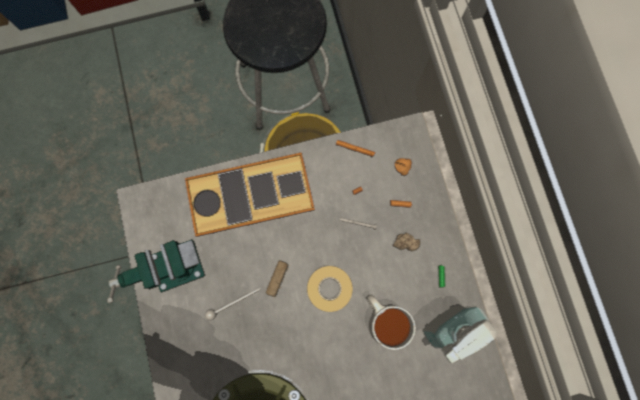

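View pics/scene0.png

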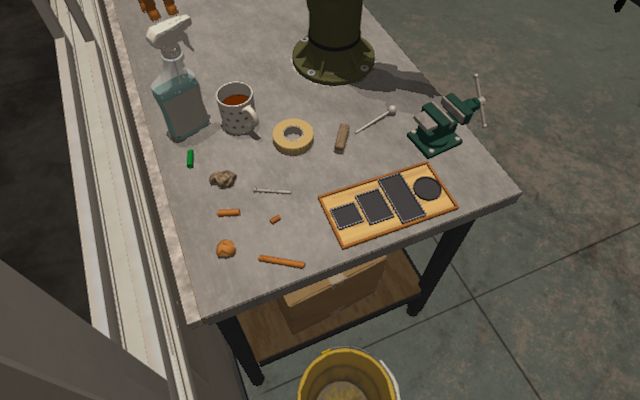

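The top view shows the caddy at about (250,195), holding, left to right, the dish (207,203), long pan (235,197), middle pan (263,190) and short pan (291,184). The wax is to its right: long rod (355,148), lump (403,166), short rod (357,190) and middle rod (400,203). The pin is at (357,223), the stone at (406,241), and the green decoy at (441,276).

```bash
cat > h.py <<'E'
import cv2,numpy as np
from scipy.spatial.transform import Rotation as R
from bench import ctrl,get_image
def cam(n):
    s=ctrl.get_state(); d=get_image(n)
    if n=="wrist":
        T=np.eye(4);T[:3,:3]=R.from_rotvec(s["tool_rot"]).as_matrix();T[:3,3]=s["position"];d["T"]=T@d["T_tool_cam"]
    return d
def world(d,px,z):
    px=np.atleast_2d(px).astype(float)
    r=np.c_[(px[:,0]-d["cx"])/d["fx"],(px[:,1]-d["cy"])/d["fy"],np.ones(len(px))]@d["T"][:3,:3].T
    o=d["T"][:3,3]; return (o+r*((z-o[2])/r[:,2])[:,None])[:,:2]
def pix(d,p):
    q=np.linalg.inv(d["T"])@np.r_[p,1]; return q[0]/q[2]*d["fx"]+d["cx"],q[1]/q[2]*d["fy"]+d["cy"]
def rect(d,mask,z):
    """world centre, long, short (mm), angle of long axis (deg) of each blob"""
    c,_=cv2.findContours(mask,cv2.RETR_EXTERNAL,cv2.CHAIN_APPROX_NONE);out=[]
    for k in c:
        if cv2.contourArea(k)<12: continue
        w=world(d,k[:,0],z); m=cv2.minAreaRect((w*1000).astype(np.float32)); b=cv2.boxPoints(m)
        e=[b[1]-b[0],b[2]-b[1]]; e.sort(key=np.linalg.norm); L=e[1]
        out.append((np.round(m[0],1),round(float(np.linalg.norm(L)),1),round(float(np.linalg.norm(e[0])),1),round(float(np.degrees(np.arctan2(L[1],L[0]))%180),1),np.round(k[:,0].mean(0))))
    return out
def orange(d,lo=(5,120,60),hi=(16,255,255)):
    return cv2.inRange(cv2.cvtColor(d["pixels"],cv2.COLOR_RGB2HSV),lo,hi)
E
python3 - <<'E'
from h import *
np.set_printoptions(suppress=True)
for n in("top","scene"):
    d=cam(n);print(n)
    for r in rect(d,orange(d),.008): print(*r)
    g=cv2.cvtColor(d["pixels"],cv2.COLOR_RGB2HSV)
    m=cv2.inRange(g,(0,0,0),(179,110,75))
    print("dark")
    for r in rect(d,m,.008):
        if 30<r[1]<130: print(*r)
d=cam("top")
for p in [(357,223),(406,241)]: print(world(d,p,.005))
E
```

```text
top
[ 203.7 -268.7] 71.5 69.7 0.6 [392. 327.]
[ 461.  -292.4] 40.7 10.9 90.4 [400. 203.]
[ 490.1 -199.6] 19.5 7.8 117.3 [357. 190.]
[ 543.2 -298.8] 34.1 32.6 178.7 [403. 165.]
[480.9  34.3] 260.2 130.8 103.3 [249. 194.]
[ 584.8 -196. ] 85.9 10.8 71.0 [355. 148.]
dark
[ 215.3 -372.4] 100.4 46.2 142.8 [442. 324.]
[311.8 288.6] 40.4 9.4 120.5 [125. 272.]
[314.1 253.6] 88.4 72.7 88.5 [145. 275.]
[332.9 177.1] 93.7 83.5 20.0 [184. 266.]
[477.9 135.1] 45.9 13.3 120.5 [202. 194.]
[536.8 276.6] 60.9 5.1 15.2 [139. 168.]
[647.3  19.2] 44.5 22.3 1.6 [259. 122.]
[ 682.8 -126.8] 45.3 29.2 43.4 [325. 106.]
[ 910.3 -535.5] 73.5 18.5 15.4 [501.  13.]
scene
[ 734.5 -183.7] 19.2 14.4 104.9 [298. 340.]
[ 723.  -150.8] 45.6 20.6 105.6 [316. 330.]
[ 712.4 -115. ] 39.1 20.0 103.5 [336. 320.]
[699.2 -67. ] 37.1 19.9 81.9 [360. 310.]
[ 710.  -233.9] 90.1 65.1 12.7 [268. 335.]
[692.9 -45.7] 29.4 13.1 33.6 [372. 305.]
[ 586.6 -196.6] 87.5 12.8 71.6 [281. 261.]
[667.1 -76.7] 248.6 87.3 104.1 [363. 289.]
[ 543.9 -299. ] 35.6 34.3 81.9 [225. 249.]
[ 492.5 -199.7] 20.9 11.4 121.2 [275. 219.]
[ 462.8 -292.5] 44.4
[... 276 characters left out ...]
[153. 380.]
[702.4 416.1] 33.8 10.4 2.7 [617. 275.]
[501.7 -55.6] 48.2 42.2 103.4 [346. 214.]
[487.4   4.5] 66.7 49.3 13.3 [374. 205.]
[461.4 124.1] 59.7 55.5 143.8 [427. 188.]
[ 386.3 -301.5] 53.8 30.2 92.4 [224. 183.]
[472.8  62.6] 110.2 53.8 13.2 [398. 195.]
[323.6 183.4] 98.5 78.5 109.9 [435. 143.]
[ 253.9 -255.3] 73.0 46.2 96.6 [244. 133.]
[287.  166.7] 60.5 33.8 51.8 [426. 127.]
[259.3 211.5] 92.9 39.0 30.6 [438. 116.]
[233.6 270. ] 98.6 88.7 135.1 [463. 108.]
[-119.9  956.6] 39.9 28.6 13.6 [635.   2.]
[-114.9  890.6] 86.1 25.5 133.6 [619.   5.]
[-221.6   45.7] 71.0 68.6 159.7 [337.   6.]
[-234.9    3.7] 64.1 37.7 12.9 [320.   5.]
[[ 0.41850188 -0.1992193 ]]
[[ 0.3806893  -0.30245214]]
```

```bash
cat > plan.py <<'E'
"""plan.py x y z(mm) yaw_of_tool_x(deg, mod 180) [n]: constant row [dx,dy,dz,turn], repeated n times, that reaches the pose"""
import sys
from h import *
from scipy.optimize import fsolve
x,y,z,yaw=map(float,sys.argv[1:5]); s=ctrl.get_state(); p=s["position"]*1000
M=R.from_rotvec(s["tool_rot"]).as_matrix(); a0=np.arctan2(M[1,0],M[0,0])
a=s["joint_positions"]
print("t %.1f"%s["time"],"pos",p.round(1),"yaw %.1f"%np.degrees(a0),"j7 %.2f"%a[6],"tilt",M[:2,2].round(3))
az0=np.arctan2(p[1],p[0]);az1=np.arctan2(y,x)
# choose branch that keeps j7 nearest zero: (yaw - azimuth) near 90 deg
c=[np.radians(yaw)+k*np.pi for k in range(-3,4)]
t=min(c,key=lambda v:abs(v-az1-np.pi/2)); 
def W(q):
    d=(q+np.pi)%(2*np.pi)-np.pi; return d
da=W(t-az1-np.pi/2)-W(a0-az0-np.pi/2)+az1-az0
D=np.linalg.norm([x-p[0],y-p[1],z-p[2]])
n=int(sys.argv[5]) if len(sys.argv)>5 else int(max(np.ceil(D/38),np.ceil(abs(da)/.115),1))
u=-da/n
def f(v):
    q=p[:2].copy();b=a0
    for _ in range(n):
        q=q+[v[0]*np.cos(b)+v[1]*np.sin(b),v[0]*np.sin(b)-v[1]*np.cos(b)];b-=u
    return q-[x,y]
v=fsolve(f,[0,0]); print("n",n,"row",v.round(1),round((p[2]-z)/n,1),round(u,4),"step",np.linalg.norm(v).round(1))
E
python3 plan.py 585 -196 150 71.3
```

```text
t 0.2 pos [224.  609.9 184.2] yaw 159.8 j7 -0.06 tilt [-0.    -0.001]
n 24 row [-40.7  -2.3] 1.4 0.0644 step 40.7
```

```bash
python3 -m crank '[[[-40.7,-2.3,1.4,0.0644,-1],[-40.7,-2.3,1.4,0.0644,-1],[-40.7,-2.3,1.4,0.0644,-1],[-40.7,-2.3,1.4,0.0644,-1],[-40.7,-2.3,1.4,0.0644,-1],[-40.7,-2.3,1.4,0.0644,-1],[-40.7,-2.3,1.4,0.0644,-1],[-40.7,-2.3,1.4,0.0644,-1]]]'; python3 plan.py 585 -196 150 71.3
```

```text
time: 0.92
position: [0.4854, 0.4178, 0.1734]
tool_rot: [1.324, 2.849, 0.0]
ft_force: [0.3, 0.1, -0.3]
grip_width: 1.003
grip_force: 0.0
t 0.9 pos [485.4 417.8 173.4] yaw 130.1 j7 -0.02 tilt [0. 0.]
n 17 row [-38.2  -2.2] 1.4 0.0604 step 38.2
```

```bash
python3 -m crank '[[[-40,-2.3,1.4,0.064,-1],[-40,-2.3,1.4,0.064,-1],[-40,-2.3,1.4,0.064,-1],[-40,-2.3,1.4,0.064,-1],[-40,-2.3,1.4,0.064,-1],[-40,-2.3,1.4,0.064,-1],[-40,-2.3,1.4,0.064,-1],[-40,-2.3,1.4,0.064,-1],[-40,-2.3,1.4,0.064,-1],[-40,-2.3,1.4,0.064,-1]]]' >/dev/null;  python3 -m crank '[[[-40,-2.3,1.4,0.064,-1],[-40,-2.3,1.4,0.064,-1],[-40,-2.3,1.4,0.064,-1],[-30,-1,0,0.04,0.5],[0,0,0,0,0.5],[0,0,0,0,0.5],[0,0,0,0,0.5]]]'
python3 - <<'E'
from h import *
d=cam("wrist"); cv2.imwrite("pics/w1.png",d["pixels"][:,:,::-1])
for r in rect(d,orange(d),.008): print(*r)
E
python3 plan.py 585 -196 150 71.3
```

```text
time: 2.33
position: [0.6106, -0.098, 0.1552]
tool_rot: [-2.399, -2.028, -0.001]
ft_force: [0.1, 1.0, 0.4]
grip_width: 0.78
grip_force: 0.0
[ 461.8 -296.8] 39.6 14.4 85.5 [237. 324.]
[ 544.4 -298.2] 34.9 34.8 170.5 [294. 319.]
[ 586.9 -192.2] 79.7 10.7 71.1 [309. 247.]
[484.5  25.1] 243.0 131.7 103.2 [192. 109.]
t 2.4 pos [610.8 -97.  155.2] yaw 80.5 j7 0.07 tilt [-0.     0.001]
n 3 row [-34.1  -1.2] 1.7 0.0536 step 34.1
```

View pics/w1.png

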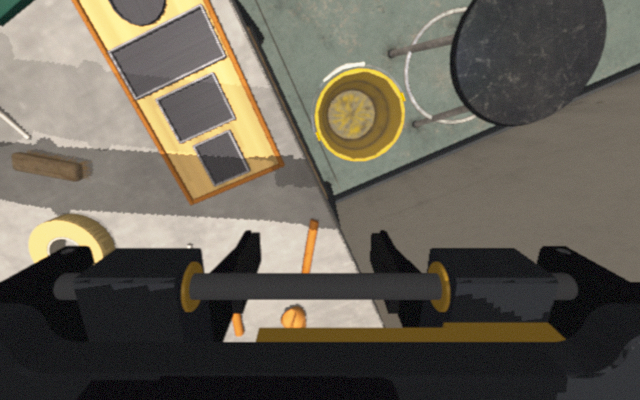

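The wrist view shows the long rod between the fingers at (309,247), and its coordinates agree with the fixed cameras. I'm moving over it.

```bash
python3 -m crank '[[[-34.1,-1.2,25,0.0536,0.3],[-34.1,-1.2,25,0.0536,0.3],[-34.1,-1.2,25,0.0536,0.3],[0,0,15,0,0.3],[0,0,0,0,0.3]]]'
python3 - <<'E'
from h import *
d=cam("wrist"); cv2.imwrite("pics/w2.png",d["pixels"][:,:,::-1])
E
python3 plan.py 585.5 -196.3 4 71.3
```

```text
time: 2.8
position: [0.5817, -0.1963, 0.0627]
tool_rot: [-2.553, -1.823, 0.007]
ft_force: [-0.4, 1.9, -0.5]
grip_width: 0.382
grip_force: 0.0
t 2.9 pos [ 583.9 -194.5   64.6] yaw 71.3 j7 0.13 tilt [-0.004  0.002]
n 2 row [-0.6  1.1] 30.3 -0.0004 step 1.2
```

View pics/w2.png

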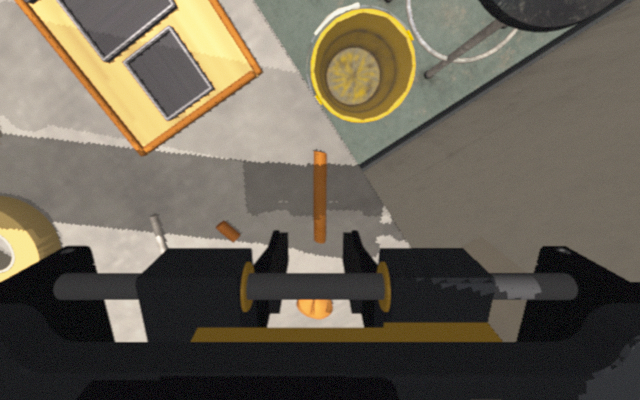

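The rod runs straight down column 320, centred between the fingers and aligned with them. Next I descend and grip.

```bash
python3 -m crank '[[[-0.5,1,20,0,0.3],[0,0,20,0,0.3],[0,0,12,0,0.3],[0,0,7,0,0.3],[0,0,0,0,0.3],[0,0,0,0,0.3]]]' 15;python3 plan.py 585.5 -196.3 4 71.3
```

```text
time: 3.35
position: [0.5865, -0.1965, 0.0081]
tool_rot: [2.554, 1.829, 0.001]
ft_force: [0.5, -0.9, 0.4]
grip_width: 0.346
grip_force: 0.0
t 3.4 pos [ 586.5 -196.5    8.1] yaw 71.2 j7 0.16 tilt [0.001 0.   ]
n 1 row [-0.1 -1. ] 4.1 -0.0011 step 1.0
```

```bash
python3 -m crank '[[[0,0,4,0,0.3],[0,0,0,0,0.3],[0,0,0,0,1],[0,0,0,0,1],[0,0,0,0,1],[0,0,0,0,1],[0,0,0,0,1],[0,0,0,0,1]]]' 15;python3 -m crank '[[[0,0,-15,0,1],[0,0,-15,0,1],[0,0,-15,0,1],[0,0,-15,0,1],[0,0,0,0,1]]]'; python3 plan.py 474.9 64.2 60 13.3
```

```text
time: 4.02
position: [0.5856, -0.1974, 0.0035]
tool_rot: [2.555, 1.828, 0.0]
ft_force: [-0.4, 0.3, 0.7]
grip_width: 0.026
grip_force: 0.0
time: 4.43
position: [0.5878, -0.1983, 0.0667]
tool_rot: [2.552, 1.825, 0.006]
ft_force: [1.1, -0.4, 1.2]
grip_width: 0.004
grip_force: 0.0
t 4.4 pos [ 587.8 -198.3   66.7] yaw 71.1 j7 0.13 tilt [ 0.005 -0.001]
n 9 row [ 12.5 -30.7] 0.7 0.1122 step 33.1
```

```bash
python3 -m crank '[[[0,0,-20,0,0.2],[0,0,-20,0,0.2],[0,0,-10,0,0.2],[0,0,0,0,0.2],[0,0,0,0,0.2]]]'>/dev/null
python3 - <<'E'
from h import *
ims=[]
for n in("wrist","scene"):
    d=cam(n); ims.append(d["pixels"]);print(n)
    for r in rect(d,orange(d),.008): print(*r)
s=cv2.resize(ims[1][150:320,180:460],(800,486),interpolation=cv2.INTER_CUBIC)
cv2.imwrite("pics/w3.png",ims[0][:,:,::-1]);cv2.imwrite("pics/s3.png",s[:,:,::-1])
E
```

```text
wrist
[ 547.7 -289.8] 31.3 18.9 161.2 [311. 268.]
[ 491.6 -199.5] 21.3 11.1 116.1 [236. 213.]
[ 585.5 -197.1] 88.9 10.7 70.9 [315. 183.]
[493.9 -16.9] 159.3 131.4 103.1 [170.  75.]
scene
[ 734.3 -181.7] 15.7 9.7 26.7 [298. 339.]
[ 720.7 -220.2] 20.4 7.9 165.6 [275. 334.]
[ 711.7 -113.8] 23.3 19.8 100.2 [335. 321.]
[702.5 -57.6] 14.1 12.7 78.4 [366. 310.]
[685.6 -51.9] 13.2 12.1 6.1 [367. 302.]
[ 678.3 -115.1] 312.5 87.6 104.8 [324. 307.]
[628.2  31.2] 47.1 17.8 33.1 [402. 264.]
[ 586.3 -196.8] 88.0 12.5 71.1 [281. 261.]
[ 543.9 -299. ] 35.6 34.3 81.9 [225. 249.]
[ 462.6 -296.5] 36.3 15.9 86.5 [226. 212.]
[483.4  33.7] 262.3 133.8 103.2 [385. 204.]
[-286.1 -443.9] 91.4 27.8 13.3 [170.   7.]
[-285.5 -506.4] 120.2 40.8 16.2 [149.   8.]
```

View pics/s3.png

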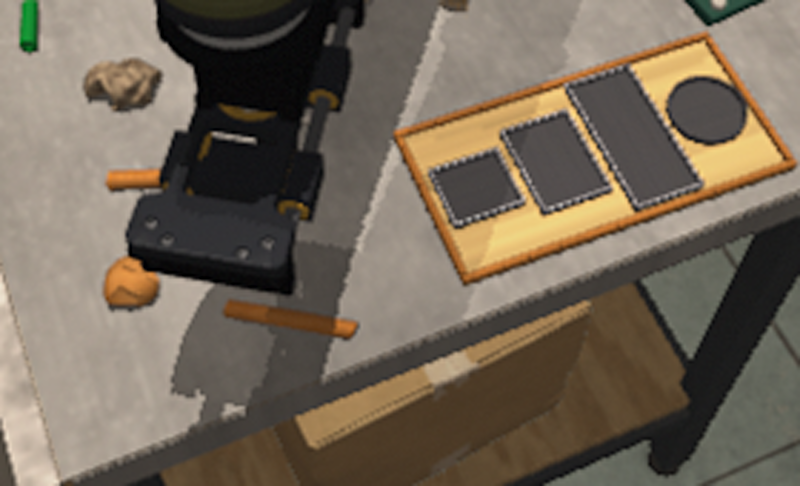

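The long rod hasn't moved: it is still at (281,261) in the scene image, so the fingers closed on nothing. I'll compare the calibration's TCP with where the fingertips actually appear.

Run:
```python
from h import *
s=ctrl.get_state();M=R.from_rotvec(s["tool_rot"]).as_matrix();p=s["position"];print(p,M.round(2).tolist(),s["grip_width"])
w=cam("wrist");print(w["T_tool_cam"].round(4).tolist(),w["fx"],w["cx"],w["cy"])
sc=cam("scene")
iw=w["pixels"].copy();js=sc["pixels"].copy()
for z,c in((0,(255,0,0)),(-.019,(0,255,0)),(-.07,(0,0,255))):
  for y in(-.035,0,.035):
    q=p+M@[0,y,z]
    for im,d in((iw,w),(js,sc)): cv2.circle(im,tuple(int(v) for v in pix(d,q)),2,c,-1)
for im,d in((iw,w),(js,sc)): cv2.circle(im,tuple(int(v) for v in pix(d,np.r_[p[:2],0])),3,(255,0,255),-1)
js=cv2.resize(js[150:300,200:340],(560,600))[:400]
cv2.imwrite("pics/c.png",cv2.resize(np.hstack([iw[:, 120:520],js]),(800,333))[:,:,::-1])
```

```text
[ 0.58473837 -0.19692121  0.11190747] [[0.32, 0.95, -0.0], [0.95, -0.32, 0.0], [-0.0, -0.0, -1.0]] 0.3667923392276656
[[0.001, -0.9537, -0.3009, 0.0824], [1.0, 0.0008, 0.001, -0.0002], [-0.0007, -0.3009, 0.9537, -0.1997], [0.0, 0.0, 0.0, 1.0]] 289.28208702099886 315.11932513048964 197.3473527026812
```

View pics/c.png

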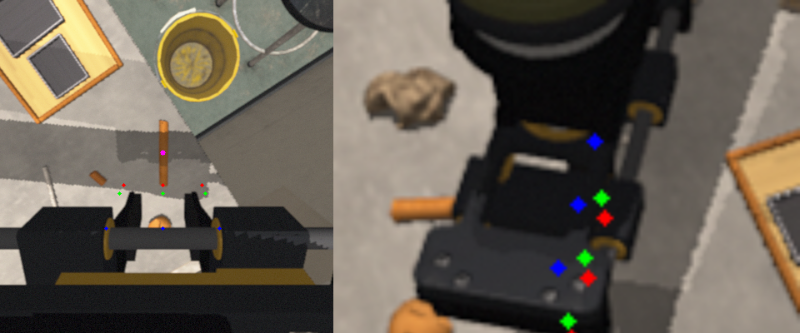

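Run:
```python
import cv2
a=cv2.imread("pics/w3.png")[150:350,220:420];cv2.imwrite("pics/w3c.png",cv2.resize(a,(600,600),interpolation=cv2.INTER_CUBIC))
```

```text
(no output)
```

View pics/w3c.png

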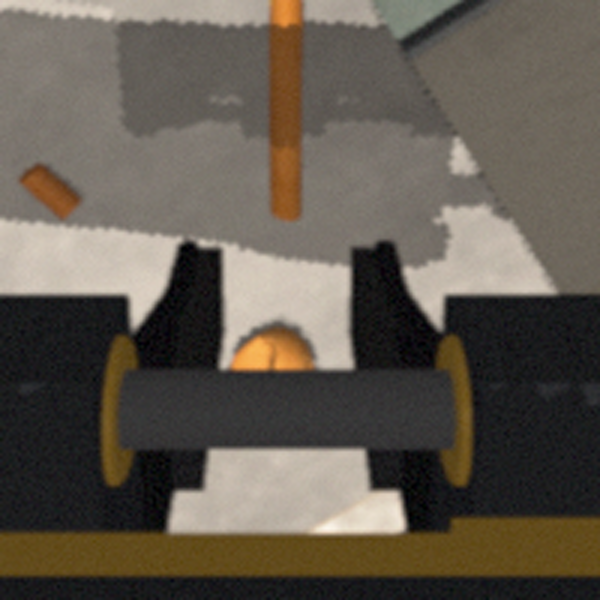

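The tips are at the predicted distance and centred on the rod in y, so height is the thing to check. I'll descend straddling the rod and feel for contact.

```bash
python3 -m crank '[[[0,0,25,0,0.3],[0,0,25,0,0.3],[0,0,25,0,0.3],[0,0,20,0,0.3],[0,0,10,0,0.3],[0,0,0,0,0.3],[0,0,0,0,0.3],[0,0,0,0,0.3]]]'; for i in 1; do python3 -m crank '[[[0,0,3,0,0.3],[0,0,0,0,0.3],[0,0,0,0,0.3]]]'; done;  python3 -m crank '[[[0,0,3,0,0.3],[0,0,0,0,0.3],[0,0,0,0,0.3]]]'
python3 - <<'E'
from h import *
d=cam("wrist");cv2.imwrite("pics/w4.png",cv2.resize(d["pixels"][100:300,190:440],(750,600))[:,:,::-1])
E
```

```text
time: 5.72
position: [0.5866, -0.1978, 0.0097]
tool_rot: [2.554, 1.827, 0.002]
ft_force: [0.1, 0.2, -0.9]
grip_width: 0.353
grip_force: 0.0
time: 5.97
position: [0.5861, -0.1974, 0.0062]
tool_rot: [2.555, 1.827, 0.002]
ft_force: [-0.6, 0.5, 0.7]
grip_width: 0.35
grip_force: 0.0
time: 6.22
position: [0.5855, -0.1973, 0.0024]
tool_rot: [-2.555, -1.828, 0.0]
ft_force: [-0.1, 0.3, -0.9]
grip_width: 0.349
grip_force: 0.0
```

View pics/w4.png

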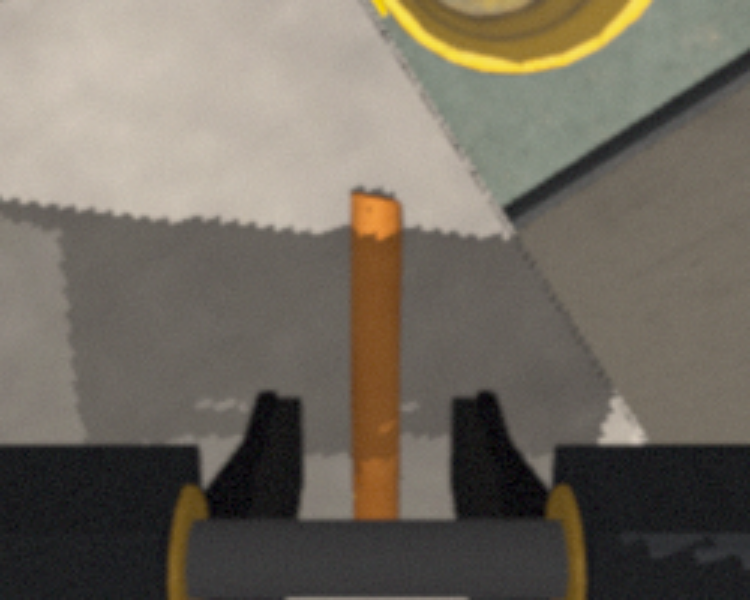

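The visible fingertips match, in both row (231) and gap (50 px), tips that sit about 38 mm behind the reported TCP. So the real fingertips are still about 40 mm above the bench. I'll go down in guarded steps.

```bash
python3 -m crank '[[[0,0,6,0,0.3],[0,0,6,0,0.3],[0,0,6,0,0.3],[0,0,0,0,0.3]]]';  python3 -m crank '[[[0,0,4,0,0.3],[0,0,4,0,0.3],[0,0,0,0,0.3],[0,0,0,0,0.3]]]'
python3 - <<'E'
from h import *
d=cam("wrist");cv2.imwrite("pics/w5.png",cv2.resize(d["pixels"][100:300,190:440],(750,600))[:,:,::-1])
E
```

```text
time: 6.6
position: [0.5842, -0.1968, -0.0175]
tool_rot: [-2.553, -1.826, 0.003]
ft_force: [-0.2, -0.6, 0.4]
grip_width: 0.35
grip_force: 0.0
time: 6.93
position: [0.5854, -0.1974, -0.0238]
tool_rot: [-2.555, -1.827, 0.001]
ft_force: [-1.2, 0.6, -0.2]
grip_width: 0.348
grip_force: 0.0
```

View pics/w5.png

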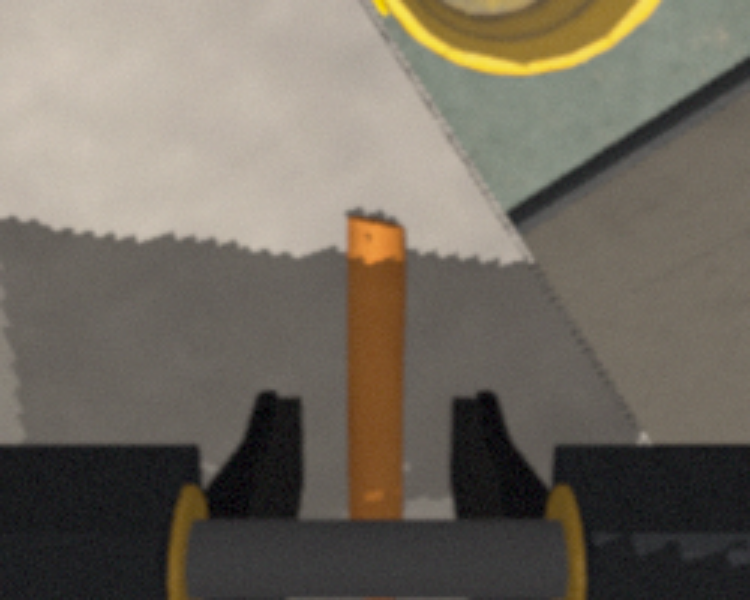

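Still no contact at a reported z of -24 mm, and the rod sits centred between the tips. I'm continuing down in small steps to find the bench.

```bash
python3 -m crank '[[[0,0,5,0,0.3],[0,0,0,0,0.3],[0,0,0,0,0.3]]]'|sed -n '2p;4p';  python3 -m crank '[[[0,0,3,0,0.3],[0,0,0,0,0.3],[0,0,0,0,0.3]]]'|sed -n '2p;4p';python3 -m crank '[[[0,0,2,0,0.3],[0,0,0,0,0.3],[0,0,0,0,0.3]]]'|sed -n '2p;4p';python3 -m crank '[[[0,0,2,0,0.3],[0,0,0,0,0.3],[0,0,0,0,0.3]]]'|sed -n '1,5p'
```

```text
position: [0.5854, -0.1973, -0.0288]
ft_force: [-0.1, 0.3, 0.3]
position: [0.5855, -0.1973, -0.0317]
ft_force: [0.6, -1.0, 0.2]
position: [0.5855, -0.1973, -0.0336]
ft_force: [-0.0, -0.4, -0.2]
time: 7.98
position: [0.5855, -0.1973, -0.0357]
tool_rot: [-2.555, -1.828, 0.0]
ft_force: [0.4, 0.4, 0.0]
grip_width: 0.353
```

```bash
python3 -m crank '[[[0,0,2,0,0.3],[0,0,0,0,0.3],[0,0,0,0,0.3]]]'|sed -n '2p;4p'
```

```text
position: [0.5859, -0.1975, -0.0373]
ft_force: [0.0, 0.6, 1.9]
```

Light contact shows up at about -37.5 mm, so the tip offset is about 38 mm. I'll back up 3 mm and grip.

```bash
python3 -m crank '[[[0,0,-3.5,0,0.3],[0,0,0,0,0.9],[0,0,0,0,0.9],[0,0,0,0,0.9],[0,0,0,0,0.9],[0,0,0,0,0.9],[0,0,0,0,0.9]]]' 15;python3 -m crank '[[[0,0,-15,0,0.9],[0,0,-20,0,0.9],[0,0,-20,0,0.9],[0,0,0,0,0.9]]]'; python3 plan.py 474.9 64.2 20 13.3
```

```text
time: 8.82
position: [0.5855, -0.1973, -0.0341]
tool_rot: [-2.555, -1.828, 0.0]
ft_force: [0.7, -0.7, -0.3]
grip_width: 0.132
grip_force: 15.0
time: 9.15
position: [0.5884, -0.1985, 0.025]
tool_rot: [2.552, 1.825, 0.007]
ft_force: [0.2, 0.2, 0.6]
grip_width: 0.13
grip_force: 15.0
t 9.2 pos [ 588.4 -198.5   25. ] yaw 71.1 j7 0.15 tilt [ 0.006 -0.001]
n 9 row [ 12.5 -30.7] 0.6 0.1122 step 33.2
```

```bash
python3 -m crank '[[[12.5,-30.7,0,0.112,0.9],[12.5,-30.7,0,0.112,0.9],[12.5,-30.7,0,0.112,0.9],[12.5,-30.7,0,0.112,0.9],[12.5,-30.7,0,0.112,0.9],[12.5,-30.7,0,0.112,0.9],[12.5,-30.7,0,0.112,0.9],[12.5,-30.7,0,0.112,0.9],[12.5,-30.7,0,0.112,0.9],[0,0,0,0,0.9]]]';python3 -m crank '[[[0,0,0,0,0.9],[0,0,0,0,0.9]]]' >/dev/null; python3 plan.py 474.9 64.2 -20 13.3 1
python3 - <<'E'
from h import *
d=cam("wrist");cv2.imwrite("pics/w6.png",d["pixels"][:,:,::-1])
E
```

```text
time: 9.98
position: [0.4716, 0.0657, 0.0207]
tool_rot: [-3.111, -0.41, -0.001]
ft_force: [-0.1, -0.1, -0.3]
grip_width: 0.131
grip_force: 15.0
t 10.2 pos [472.   57.6  20.7] yaw 14.9 j7 -1.42 tilt [-0.001 -0.001]
n 1 row [ 4.5 -5.7] 40.7 0.0275 step 7.3
```

View pics/w6.png

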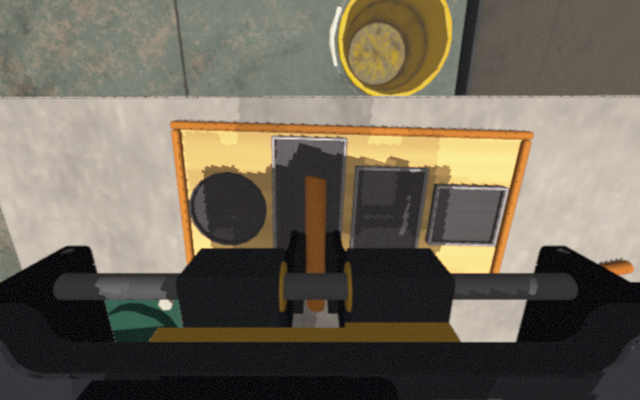

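The long rod is held over the long pan (315,240). I'll correct the small offset, lower and release.

```bash
python3 -m crank '[[[4.5,-5.7,10,0.0275,0.9],[0,0,12,0,0.9],[0,0,10,0,0.9],[0,0,0,0,0.9],[0,0,0,0,0.9]]]'>/dev/null; python3 plan.py 474.9 64.2 -26 13.3 1
```

```text
t 10.6 pos [474.5  63.4 -11.6] yaw 13.1 j7 -1.42 tilt [-0.002 -0.001]
n 1 row [ 0.5 -0.7] 14.4 -0.0028 step 0.8
```

```bash
python3 -m crank '[[[0,-0.7,7,0,0.9],[0,0,7.4,0,0.9],[0,0,0,0,0.9],[0,0,0,0,0.9],[0,0,0,0,0.5],[0,0,0,0,0.5],[0,0,0,0,0.5],[0,0,0,0,0.5]]]'; python3 -m crank '[[[0,0,-15,0,0.4],[0,0,-20,0,0.4],[0,0,-30,0,0.4],[0,0,-10,0,0.4],[0,0,0,0,0.4]]]';python3 plan.py 462 -293 50 89.5
```

```text
time: 11.28
position: [0.4754, 0.0656, -0.0251]
tool_rot: [-3.12, -0.362, -0.001]
ft_force: [-0.0, -0.0, -0.4]
grip_width: 0.24
grip_force: 0.0
time: 11.7
position: [0.4776, 0.0663, 0.0524]
tool_rot: [-3.119, -0.362, -0.009]
ft_force: [-0.1, 0.1, -0.7]
grip_width: 0.296
grip_force: 0.0
t 11.7 pos [477.6  66.3  52.4] yaw 13.2 j7 -1.48 tilt [0.006 0.003]
n 12 row [-25.   20.5] 0.2 -0.1109 step 32.3
```

```bash
python3 -m crank '[[[-25,20.5,0,-0.111,0.3],[-25,20.5,0,-0.111,0.3],[-25,20.5,0,-0.111,0.3],[-25,20.5,0,-0.111,0.3],[-25,20.5,0,-0.111,0.3],[-25,20.5,0,-0.111,0.3],[-25,20.5,0,-0.111,0.3],[-25,20.5,0,-0.111,0.3],[-25,20.5,0,-0.111,0.3],[-25,20.5,0,-0.111,0.3]]]'>/dev/null; python3 -m crank '[[[-25,20.5,0,-0.111,0.3],[-25,20.5,0,-0.111,0.3],[0,0,0,0,0.3],[0,0,0,0,0.3]]]'>/dev/null;python3 plan.py 462 -293 30 89.5
python3 - <<'E'
from h import *
for n in("wrist","scene","top"):
  d=cam(n)
  print(n);[print(*r) for r in rect(d,orange(d),.009) if r[1]<100 and r[0][1]<0]
  if n=="wrist": a=d["pixels"]
  if n=="top": b=cv2.resize(d["pixels"][120:240,170:330],(533,400))
cv2.imwrite("pics/w7.png",cv2.resize(np.hstack([a[:,150:480],b]),None,fx=.9,fy=.9)[:,:,::-1])
E
```

```text
t 12.9 pos [ 441.6 -264.9   48.1] yaw 82.4 j7 0.55 tilt [-0.005  0.   ]
n 2 row [-12.9  11.6] 9.0 -0.0619 step 17.4
wrist
[ 546.9 -300. ] 42.5 35.9 145.1 [436. 229.]
[ 461.3 -291. ] 46.7 12.4 84.4 [340. 228.]
[ 489.6 -199.9] 22.4 10.1 115.9 [364. 121.]
scene
[ 710.1 -114.2] 21.7 19.7 88.1 [336. 319.]
[686.3 -52.7] 11.9 11.6 9.4 [367. 301.]
[ 544.5 -298.8] 35.5 34.3 81.9 [225. 249.]
[ 493.1 -199.7] 20.9 11.4 121.2 [275. 219.]
[ 463.3 -292.4] 44.3 15.7 87.2 [228. 212.]
top
[ 203.7 -268.6] 71.5 69.7 0.6 [392. 327.]
```

View pics/w7.png

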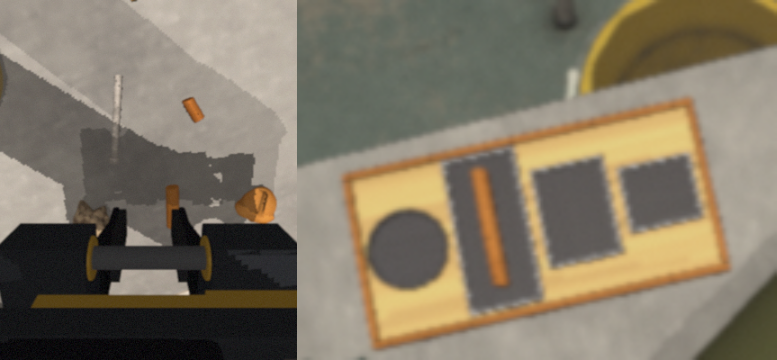

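The long rod lies in its pan (490,225 in the top crop), and the middle rod shows at (172,205) in the wrist crop. I'm moving over it.

```bash
python3 -m crank '[[[-10,11.6,5,-0.031,0.3],[-12.9,11.6,5,-0.031,0.3],[0,0,0,0,0.3],[0,0,0,0,0.3],[0,0,0,0,0.3]]]'>/dev/null;python3 plan.py 462 -292.5 -34 86
python3 - <<'E'
from h import *
for n in("wrist",):
  d=cam(n)
  print(n);[print(*r) for r in rect(d,orange(d),.01) if r[1]<100 and r[0][1]<0]
E
```

```text
t 13.4 pos [ 462.8 -287.4   39.4] yaw 86.2 j7 0.70 tilt [-0.002  0.003]
n 2 row [-2.6 -0.2] 36.7 0.0015 step 2.6
wrist
[ 546.6 -300.8] 39.3 37.3 135.5 [413. 217.]
[ 461.8 -291.2] 46.0 12.6 85.8 [314. 213.]
[ 489.5 -200.1] 21.4 10.2 115.7 [343.  97.]
```

```bash
python3 -m crank '[[[-4,0.5,20,0,0.3],[0,0,20,0,0.3],[0,0,13,0,0.3],[0,0,10,0,0.3],[0,0,0,0,0.3],[0,0,0,0,0.3]]]' ;python3 plan.py 462 -292 -34 86
```

```text
time: 13.98
position: [0.4633, -0.2924, -0.0236]
tool_rot: [-2.292, -2.144, 0.0]
ft_force: [0.6, -0.4, 0.1]
grip_width: 0.35
grip_force: 0.0
t 14.0 pos [ 463.3 -292.4  -23.6] yaw 86.2 j7 0.78 tilt [-0.002  0.002]
n 1 row [ 0.3 -1.3] 10.4 0.0032 step 1.3
```

```bash
python3 -m crank '[[[0,-1.2,6,0,0.3],[0,0,4.4,0,0.3],[0,0,0,0,0.3],[0,0,0,0,0.9],[0,0,0,0,0.9],[0,0,0,0,0.9],[0,0,0,0,0.9],[0,0,0,0,0.9]]]' ; python3 -m crank '[[[0,0,-15,0,0.9],[0,0,-20,0,0.9],[0,0,-20,0,0.9],[0,0,0,0,0.9]]]';python3 plan.py 489.1 3.8 20 13.3
```

```text
time: 14.65
position: [0.4625, -0.2927, -0.0337]
tool_rot: [-2.292, -2.145, -0.0]
ft_force: [0.1, 0.6, 1.6]
grip_width: 0.143
grip_force: 15.0
time: 14.98
position: [0.4647, -0.2944, 0.0244]
tool_rot: [2.293, 2.144, 0.004]
ft_force: [-0.1, -0.3, 0.2]
grip_width: 0.144
grip_force: 15.0
t 15.0 pos [ 464.7 -294.4   24.4] yaw 86.2 j7 0.73 tilt [ 0.004 -0.   ]
n 12 row [ 22.5 -14.4] 0.4 0.106 step 26.7
```

```bash
python3 -m crank '[[[22.5,-14.4,0,0.106,0.9],[22.5,-14.4,0,0.106,0.9],[22.5,-14.4,0,0.106,0.9],[22.5,-14.4,0,0.106,0.9],[22.5,-14.4,0,0.106,0.9],[22.5,-14.4,0,0.106,0.9],[22.5,-14.4,0,0.106,0.9],[22.5,-14.4,0,0.106,0.9],[22.5,-14.4,0,0.106,0.9],[22.5,-14.4,0,0.106,0.9]]]'>/dev/null; python3 -m crank '[[[22.5,-14.4,0,0.106,0.9],[22.5,-14.4,0,0.106,0.9],[0,0,0,0,0.9],[0,0,0,0,0.9],[0,0,0,0,0.9]]]'>/dev/null;python3 plan.py 489.1 3.8 -10 13.3
```

```text
t 16.2 pos [481.2  -0.8  21.2] yaw 15.1 j7 -1.19 tilt [-0.003  0.001]
n 1 row [ 8.9 -2.4] 31.2 0.0316 step 9.2
```

```bash
python3 -m crank '[[[8.9,-2.4,10,0.03,0.9],[0,0,12,0,0.9],[0,0,10,0,0.9],[0,0,0,0,0.9],[0,0,0,0,0.9],[0,0,0,0,0.9]]]'>/dev/null;python3 plan.py 489.1 3.8 -26 13.3
```

```text
t 16.7 pos [489.8   4.  -10. ] yaw 13.3 j7 -1.15 tilt [-0.002  0.002]
n 1 row [-0.7  0. ] 16.0 -0.0002 step 0.7
```

```bash
python3 -m crank '[[[0,0,8,0,0.9],[0,0,8,0,0.9],[0,0,0,0,0.9],[0,0,0,0,0.9],[0,0,0,0,0.45],[0,0,0,0,0.45],[0,0,0,0,0.45],[0,0,0,0,0.45]]]'; python3 -m crank '[[[0,0,-15,0,0.4],[0,0,-20,0,0.4],[0,0,-30,0,0.4],[0,0,-10,0,0.4],[0,0,0,0,0.4]]]' >/dev/null;python3 plan.py 491 -200 40 117
```

```text
time: 17.4
position: [0.49, 0.0047, -0.0261]
tool_rot: [-3.118, -0.365, 0.002]
ft_force: [1.5, 0.1, 1.2]
grip_width: 0.27
grip_force: 0.0
t 17.8 pos [492.4   5.1  51.1] yaw 13.4 j7 -1.26 tilt [0.003 0.005]
n 16 row [-13.1   6.8] 0.7 -0.113 step 14.7
```

```bash
python3 -m crank '[[[-13.1,6.8,0,-0.112,0.4],[-13.1,6.8,0,-0.112,0.4],[-13.1,6.8,0,-0.112,0.4],[-13.1,6.8,0,-0.112,0.4],[-13.1,6.8,0,-0.112,0.4],[-13.1,6.8,0,-0.112,0.4],[-13.1,6.8,0,-0.112,0.4],[-13.1,6.8,0,-0.112,0.4],[-13.1,6.8,0,-0.112,0.4],[-13.1,6.8,0,-0.112,0.4]]]'>/dev/null; python3 -m crank '[[[-13.1,6.8,0,-0.112,0.4],[-13.1,6.8,0,-0.112,0.4],[-13.1,6.8,0,-0.112,0.4],[-13.1,6.8,0,-0.112,0.4],[-13.1,6.8,0,-0.112,0.4],[-13.1,6.8,0,-0.112,0.4],[0,0,0,0,0.4],[0,0,0,0,0.4],[0,0,0,0,0.4]]]'>/dev/null;python3 plan.py 491 -200 0 116
python3 - <<'E'
from h import *
for n in("wrist","top"):
  d=cam(n)
  print(n);[print(*r) for r in rect(d,orange(d),.009) if r[1]<100]
E
```

```text
t 19.4 pos [ 484.8 -200.7   47.3] yaw 115.9 j7 1.04 tilt [-0.004  0.002]
n 2 row [-1.  3.] 23.7 -0.0012 step 3.1
wrist
[ 542.8 -297.7] 36.7 31.9 26.0 [326. 315.]
[ 489.5 -198.9] 24.0 9.7 116.0 [321. 206.]
top
[ 203.8 -268.6] 71.8 69.3 179.1 [392. 327.]
[489.5   5. ] 47.6 13.3 13.3 [262. 190.]
[476.6  66.2] 89.0 11.9 13.2 [234. 195.]
[ 542.8 -298.8] 33.7 32.9 0.3 [403. 165.]
```

Both placed rods measure as lying centred in their pans. Now I'm going down for the short rod.

```bash
python3 -m crank '[[[-1,4,20,0,0.4],[0,0.5,20,0,0.4],[0,0,20,0,0.4],[0,0,10,0,0.4],[0,0,0,0,0.4],[0,0,0,0,0.4],[0,0,0,0,0.4]]]' ;python3 plan.py 490.3 -199.3 -34.5 116
```

```text
time: 20.08
position: [0.4912, -0.2003, -0.0206]
tool_rot: [-1.664, -2.664, -0.002]
ft_force: [0.9, 0.2, 0.6]
grip_width: 0.301
grip_force: 0.0
t 20.1 pos [ 491.2 -200.3  -20.6] yaw 116.0 j7 1.13 tilt [-0.     0.002]
n 1 row [ 1.3 -0.4] 13.9 0.0003 step 1.3
```

```bash
python3 -m crank '[[[1.2,-0.4,7,0,0.4],[0,0,7,0,0.4],[0,0,0,0,0.4],[0,0,0,0,0.9],[0,0,0,0,0.9],[0,0,0,0,0.9],[0,0,0,0,0.9],[0,0,0,0,0.9]]]' ; python3 -m crank '[[[0,0,-15,0,0.9],[0,0,-20,0,0.9],[0,0,-20,0,0.9],[0,0,0,0,0.9]]]';python3 plan.py 503.4 -56.5 20 13.3
```

```text
time: 20.75
position: [0.4897, -0.1993, -0.0355]
tool_rot: [-1.663, -2.663, -0.001]
ft_force: [-0.8, 0.3, -0.2]
grip_width: 0.117
grip_force: 15.0
time: 21.08
position: [0.4922, -0.2006, 0.0226]
tool_rot: [1.663, 2.662, 0.004]
ft_force: [1.5, -1.4, 0.0]
grip_width: 0.12
grip_force: 15.0
t 21.1 pos [ 492.2 -200.6   22.6] yaw 116.0 j7 1.08 tilt [0.004 0.001]
n 16 row [ 9.9 -3.1] 0.2 0.112 step 10.4
```

```bash
python3 -m crank '[[[9.9,-3.1,0,0.112,0.9],[9.9,-3.1,0,0.112,0.9],[9.9,-3.1,0,0.112,0.9],[9.9,-3.1,0,0.112,0.9],[9.9,-3.1,0,0.112,0.9],[9.9,-3.1,0,0.112,0.9],[9.9,-3.1,0,0.112,0.9],[9.9,-3.1,0,0.112,0.9],[9.9,-3.1,0,0.112,0.9],[9.9,-3.1,0,0.112,0.9]]]'>/dev/null; python3 -m crank '[[[9.9,-3.1,0,0.112,0.9],[9.9,-3.1,0,0.112,0.9],[9.9,-3.1,0,0.112,0.9],[9.9,-3.1,0,0.112,0.9],[9.9,-3.1,0,0.112,0.9],[9.9,-3.1,0,0.112,0.9],[0,0,0,0,0.9],[0,0,0,0,0.9],[0,0,0,0,0.9]]]'>/dev/null;python3 plan.py 503.4 -55.8 -10 13.3
```

```text
t 22.7 pos [500.7 -55.7  19.2] yaw 13.5 j7 -0.93 tilt [-0.003  0.001]
n 1 row [2.6 0.7] 29.2 0.003 step 2.7
```

```bash
python3 -m crank '[[[2.6,0.7,10,0.003,0.9],[0,0,12,0,0.9],[0,0,10,0,0.9],[0,0,0,0,0.9],[0,0,0,0,0.9],[0,0,0,0,0.9]]]'>/dev/null;python3 plan.py 503.4 -55.8 -27 13.3
```

```text
t 23.2 pos [504.  -55.5 -12.4] yaw 13.2 j7 -0.89 tilt [-0.002  0.002]
n 1 row [-0.7  0.2] 14.6 -0.0024 step 0.7
```

```bash
python3 -m crank '[[[0,0,8,0,0.9],[0,0,6.5,0,0.9],[0,0,0,0,0.9],[0,0,0,0,0.9],[0,0,0,0,0.5],[0,0,0,0,0.5],[0,0,0,0,0.5],[0,0,0,0,0.5]]]'; python3 -m crank '[[[0,0,-15,0,0.4],[0,0,-20,0,0.2],[0,0,-30,0,0],[0,0,-20,0,-0.3],[0,0,0,0,-0.3]]]' >/dev/null;python3 plan.py 543.5 -299 60 85
```

```text
time: 23.83
position: [0.5043, -0.0551, -0.0267]
tool_rot: [-3.119, -0.36, 0.002]
ft_force: [0.0, -0.3, 0.0]
grip_width: 0.235
grip_force: 0.0
t 24.2 pos [507.5 -55.6  61.8] yaw 13.2 j7 -1.04 tilt [0.005 0.004]
n 11 row [-14.5  19. ] 0.2 -0.114 step 23.9
```

```bash
python3 -m crank '[[[-14.5,19,0,-0.114,-0.4],[-14.5,19,0,-0.114,-0.4],[-14.5,19,0,-0.114,-0.4],[-14.5,19,0,-0.114,-0.4],[-14.5,19,0,-0.114,-0.4],[-14.5,19,0,-0.114,-0.4],[-14.5,19,0,-0.114,-0.4],[-14.5,19,0,-0.114,-0.4],[-14.5,19,0,-0.114,-0.4],[-14.5,19,0,-0.114,-0.4]]]'>/dev/null; python3 -m crank '[[[-14.5,19,0,-0.114,-0.4],[0,0,0,0,-0.4],[0,0,0,0,-0.4],[0,0,0,0,-0.4]]]'>/dev/null;python3 plan.py 543.3 -298.6 10 85
python3 - <<'E'
from h import *
for n in("wrist","scene","top"):
  d=cam(n)
  print(n);[print(*r) for r in rect(d,orange(d),.012) if r[1]<100]
  if n=="wrist": a=d["pixels"]
  if n=="top": b=cv2.resize(d["pixels"][120:240,170:330],(533,400))
cv2.imwrite("pics/w8.png",cv2.resize(np.hstack([a[:,150:480],b]),None,fx=.9,fy=.9)[:,:,::-1])
E
```

```text
t 25.4 pos [ 539.7 -298.1   56.6] yaw 84.9 j7 0.67 tilt [-0.003  0.003]
n 2 row [-0.1  1.8] 23.3 -0.0006 step 1.8
wrist
[ 543.1 -299.2] 36.8 35.0 86.4 [322. 204.]
scene
[ 734.4 -181.3] 18.7 10.2 43.2 [298. 338.]
[ 714.9 -116.8] 31.3 17.6 110.6 [333. 321.]
[ 714. -243.] 87.5 47.5 14.3 [261. 335.]
[700.7 -60.3] 21.7 12.3 168.5 [364. 309.]
[693.2 -49.4] 25.4 9.3 21.6 [370. 303.]
[638.1  33.1] 20.9 8.7 26.6 [406. 269.]
[615.6  25.5] 24.4 8.6 15.3 [400. 259.]
[ 551.2 -297.8] 37.4 30.1 121.5 [226. 250.]
[ 138.7 -266.6] 62.1 35.1 82.1 [235.  99.]
top
[ 203.9 -268.2] 71.6 69.1 179.1 [392. 327.]
[498.9   7.1] 26.6 13.1 12.7 [261. 185.]
[489.7  68.9] 60.4 11.8 13.2 [233. 189.]
```

View pics/w8.png

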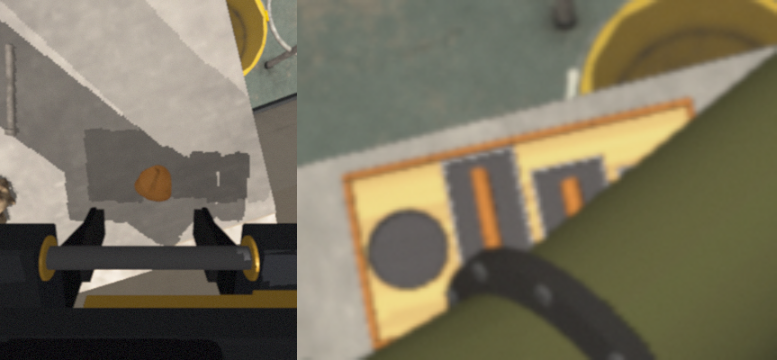

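The lump sits between the open fingers at (153,183). Descending and gripping.

```bash
python3 -m crank '[[[0.5,3,20,0,-0.4],[0,0,20,0,-0.4],[0,0,20,0,-0.4],[0,0,10,0,-0.4],[0,0,0,0,-0.4],[0,0,0,0,-0.4],[0,0,0,0,-0.4]]]' ;python3 plan.py 543.2 -299 -32 85
```

```text
time: 26.15
position: [0.5443, -0.2986, -0.0112]
tool_rot: [-2.315, -2.122, -0.001]
ft_force: [-0.6, 0.9, 1.0]
grip_width: 0.698
grip_force: 0.0
t 26.1 pos [ 544.3 -298.6  -11.2] yaw 85.0 j7 0.72 tilt [-0.     0.001]
n 1 row [-0.5 -1. ] 20.8 0.0006 step 1.1
```

```bash
python3 -m crank '[[[-0.5,-1,10,0,-0.4],[0,0,10,0,-0.4],[0,0,0,0,-0.4],[0,0,0,0,0.5],[0,0,0,0,0.5],[0,0,0,0,0.5],[0,0,0,0,0.5],[0,0,0,0,0.5],[0,0,0,0,0.5]]]' 12; python3 -m crank '[[[0,0,-15,0,0.5],[0,0,-20,0,0.5],[0,0,-30,0,0.5],[0,0,0,0,0.5]]]';python3 plan.py 460.6 124.5 35 13.3
```

```text
time: 26.9
position: [0.5428, -0.2988, -0.0321]
tool_rot: [-2.314, -2.122, -0.0]
ft_force: [0.4, 0.6, -0.2]
grip_width: 0.403
grip_force: 12.0
time: 27.23
position: [0.5458, -0.3015, 0.0389]
tool_rot: [2.312, 2.118, 0.005]
ft_force: [0.4, -1.4, 0.2]
grip_width: 0.411
grip_force: 12.0
t 27.2 pos [ 545.8 -301.5   38.9] yaw 85.0 j7 0.69 tilt [ 0.006 -0.002]
n 17 row [24.5 16.9] 0.2 -0.1112 step 29.8
```

```bash
python3 plan.py 460.6 124.8 35 120 14
```

```text
t 27.2 pos [ 545.8 -301.5   38.9] yaw 85.0 j7 0.69 tilt [ 0.006 -0.002]
n 14 row [31.5 -0. ] 0.3 -0.0436 step 31.5
```

```bash
python3 -m crank '[[[31.5,0,0,-0.0436,0.5],[31.5,0,0,-0.0436,0.5],[31.5,0,0,-0.0436,0.5],[31.5,0,0,-0.0436,0.5],[31.5,0,0,-0.0436,0.5],[31.5,0,0,-0.0436,0.5],[31.5,0,0,-0.0436,0.5],[31.5,0,0,-0.0436,0.5],[31.5,0,0,-0.0436,0.5],[31.5,0,0,-0.0436,0.5]]]'>/dev/null; python3 -m crank '[[[31.5,0,0,-0.0436,0.5],[31.5,0,0,-0.0436,0.5],[31.5,0,0,-0.0436,0.5],[31.5,0,0,-0.0436,0.5],[0,0,0,0,0.5],[0,0,0,0,0.5],[0,0,0,0,0.5]]]';python3 plan.py 460.8 124.8 -5 120
```

```text
time: 28.65
position: [0.4583, 0.1266, 0.0341]
tool_rot: [-1.571, -2.719, -0.002]
ft_force: [-0.3, -0.1, 0.3]
grip_width: 0.407
grip_force: 12.0
t 28.6 pos [458.3 126.6  34.1] yaw 120.0 j7 0.26 tilt [-0.001  0.002]
n 2 row [-1.4  0.7] 19.5 -0.0003 step 1.5
```

```bash
python3 -m crank '[[[-2.8,1.4,15,0,0.5],[0,0,15,0,0.5],[0,0,10,0,0.5],[0,0,0,0,0.5],[0,0,0,0,0.5],[0,0,0,0,0.5]]]'>/dev/null;python3 plan.py 460.8 124.8 -24.5 120
```

```text
t 29.1 pos [460.9 124.9  -6. ] yaw 119.9 j7 0.32 tilt [-0.001  0.002]
n 1 row [-0.  -0.2] 18.5 -0.0011 step 0.2
```

```bash
python3 -m crank '[[[0,0,10,0,0.5],[0,0,8.5,0,0.5],[0,0,0,0,0.5],[0,0,0,0,0.5],[0,0,0,0,-0.2],[0,0,0,0,-0.2],[0,0,0,0,-0.2],[0,0,0,0,-0.2]]]'; python3 -m crank '[[[0,0,-15,0,-0.2],[0,0,-20,0,-0.2],[0,0,-30,0,-0.2],[0,0,-30,0,-0.2],[0,0,-30,0,-0.2],[0,0,-20,0,-0.2],[0,0,0,0,-0.2]]]';python3 plan.py 260 560 150 155
```

```text
time: 29.82
position: [0.4603, 0.1255, -0.0249]
tool_rot: [-1.569, -2.719, -0.001]
ft_force: [0.4, 0.0, 0.5]
grip_width: 0.579
grip_force: 0.0
time: 30.4
position: [0.4637, 0.1264, 0.1246]
tool_rot: [1.57, 2.719, 0.013]
ft_force: [0.9, 0.8, 0.1]
grip_width: 0.598
grip_force: 0.0
t 30.4 pos [463.7 126.4 124.6] yaw 120.0 j7 0.20 tilt [0.005 0.007]
n 13 row [34.9 13.4] -2.0 -0.047 step 37.4
```

```bash
python3 -m crank '[[[34.9,0,-5,-0.047,-0.2],[34.9,5,-5,-0.047,-0.2],[34.9,10,-5,-0.047,-0.2],[34.9,10,-5,-0.047,-0.2],[34.9,10,-5,-0.047,-0.2],[34.9,10,-5,-0.047,-0.2],[34.9,10,-5,-0.047,-0.2],[30,10,0,-0.047,-0.2],[0,0,0,0,-0.2],[0,0,0,0,-0.2]]]'
python3 - <<'E'
from h import *
d=cam("top")
for r in rect(d,orange(d),.012): print(*r)
for p in [(357,223),(406,241)]: print(world(d,p,.005))
cv2.imwrite("pics/t9.png",cv2.resize(d["pixels"][110:300,170:480],(800,490),interpolation=cv2.INTER_CUBIC)[:,:,::-1])
E
```

```text
time: 31.23
position: [0.3348, 0.3803, 0.1547]
tool_rot: [-1.027, -2.966, 0.001]
ft_force: [0.4, -0.6, 0.2]
grip_width: 0.597
grip_force: 0.0
[ 203.9 -268.2] 71.6 69.1 179.1 [392. 327.]
[480.   33.6] 259.0 130.5 103.3 [249. 194.]
[[ 0.41850188 -0.1992193 ]]
[[ 0.3806893  -0.30245214]]
```

View pics/t9.png

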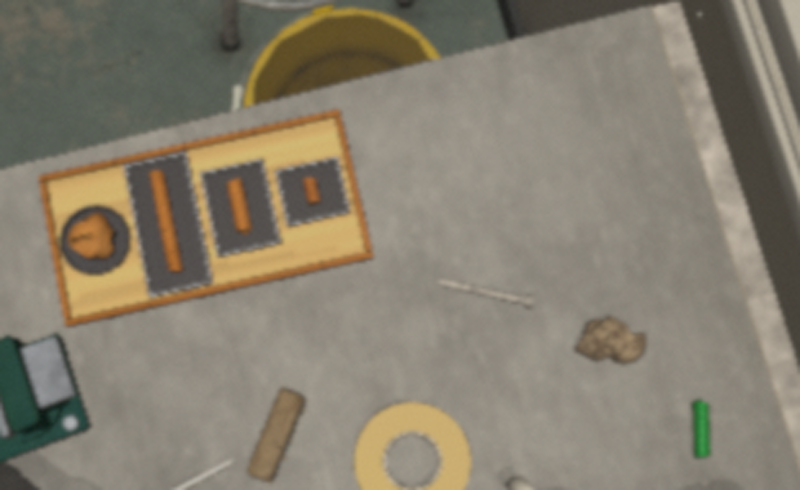

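The top view shows everything in place. The lump is in the dish (92,237), and the rods lie in their pans at (165,220), (238,205) and (311,189). The pin and stone haven't moved.

```bash
python3 -c "
from bench import job
print(job.close_job())"
```

```text
the job is handed in; nothing more can be done
None
```

The job is handed in at about 31 s: the three rods lie flat in their own pans, the lump is in the round dish, and in the last top view the pin, stone and green look-alike are where they started.

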